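Unstack the leftovers onto their fridge trays

TASK

The fridge is being tidied and its trays and mats lie out on the worktop: take the stack of three food containers apart and set the round tub in the middle of the big round mat, the short box in the middle of the short tray and the long box in the middle of the long tray, each box lying along its tray between the end lips. The jar now standing on the long tray belongs in the middle of the small round mat. Keep the four upright all the while, leave the eggs and the cream carton where they are, and let go of everything.

Things in the scene. Friction and masses are not known exactly. Their poses are not given: they have to be found in the camera images.
- tub_center (a point): round lidded tub, white plastic with a flat white lid that has a blue rim, 56 mm in diameter and 46 mm high, about 0.16 kg, at the start on top of the stack, standing on the short box's lid. The point is its centre, half-way up; z up
- short_box_center (a point): lidded white plastic food box with a flat white lid that has a blue rim, 90 mm long, 62 mm wide, 42 mm high, about 0.28 kg, at the start in the middle of the stack, lying on the long box's lid and nearly parallel to it. The point is its centre, half-way up; its x axis runs along its length, z up. To be gripped across its 62 mm width; plain flat sides
- long_box_center (a point): lidded white plastic food box with a flat white lid that has a blue rim, 140 mm long, 66 mm wide, 46 mm high, about 0.42 kg, at the start at the bottom of the stack, on the worktop. The point is its centre, half-way up; its x axis runs along its length, z up. To be gripped across its 66 mm width; plain flat sides
- jar_center (a point): amber glass jar with a steel lid, a cylinder 48 mm in diameter and 82 mm high over body and lid alike, about 0.25 kg, at the start standing on the floor of the long tray, up to about 22 mm from its middle. The point is its centre, half-way up; z up
- big_mat: round black rubber fridge mat, 110 mm across and 5 mm thick, flat, fixed to the worktop; origin at the centre of its underside, so its top is 5 mm above the origin. The place for the tub
- small_mat: round black rubber fridge mat, 74 mm across and 5 mm thick, flat, fixed to the worktop; origin at the centre of its underside, so its top is 5 mm above the origin. The place for the jar
- short_tray: aluminium fridge tray, 132 mm long (x axis) by 92 mm wide, with a flat 5 mm thick floor, fixed to the worktop; a lip along each short end only stands 5 mm above the floor, and between the lips there are 118 mm; origin at the centre of its underside. The place for the short box
- long_tray: aluminium fridge tray, 182 mm long (x axis) by 96 mm wide, with a flat 5 mm thick floor, fixed to the worktop; a lip along each short end only stands 5 mm above the floor, and between the lips there are 168 mm; origin at the centre of its underside. The place for the long box, once the jar is off it
- eggs_center (a point): clear egg holder with four brown eggs, 100 x 100 mm, 62 mm high, loose, not to be disturbed; the point is on its middle axis, 30 mm above the worktop
- carton_center (a point): cardboard cream carton with a gable top, 56 x 56 mm, 116 mm high, loose, not to be disturbed; the point is on its middle axis, 58 mm above the worktop
Mind the look-alikes: they are no part of the job. Leave any purple look-alike of the part that bears short_box_center alone.

How it is judged:
By the outcome, as a careful person would: the job done as asked, in the order asked, and still so for the second after the job is handed in, with the robot touching nothing.
It also fails if it takes over 115 s, if anything falls off the work surface, if the arm or the gripper's body presses on something with over 40 N, if the wrist force passes 120 N, or if a joint passes its speed limit or range.

ROBOT

A 6-joint arm with a two-finger parallel gripper is mounted at the origin on the work surface. World frame = base frame: x ahead of the robot, y to its left, z up, the work surface at z = 0. Lengths are in m, angles in rad, forces in N, time in s.
With the tool pointing down it reaches from about 0.25 to 0.85 m from the base axis. Payload 12.5 kg.
Tool frame: the origin (TCP) lies between the finger pads; the fingertips stand 25 mm ahead of it and the grasp point (between the pads) lies 6 mm ahead of it; z points along the fingers, y is the line along which they close (so a half turn about z gives the same grasp; the last joint's range is limited). The gripper opens to 93 mm and grips with 3 to 60 N. Pads are 15 mm wide; open, the fingers measure 128 mm over their backs; the gripper's body (75 mm by 188 mm) begins 65 mm behind the grasp point.
Start: joints at [-0.085, 0.351, 1.652, -0, 1.139, -0.085], TCP at [0.55, 0, 0.244] pointing down, gripper open.
Joint ranges: [-2.75, 2.75], [-0.79, 2.1], [0.01, 2.65], [-1.57, 4.71], [0.07, 3.14], [-2.87, 2.87]. Speed limits (rad/s): [2.22, 2.22, 2.79, 3.14, 3.14, 3.14].

INTERFACE

Orientations are given as a unit quaternion [x, y, z, w].
In Python, from workcell import * gives the robot as it stands. The module is installed in compiled form; this text tells all that it offers.
- The arm moves only by the tool step_arm, never from a script. Its argument "plan" is a list of rows, each a list of 6 numbers: the shift along the tool's x, y, z normalised to -1 to 1, where 1 is 0.4 m, then the turn, a rotation vector about the tool's x, y, z normalised to -1 to 1, where 1 is 120 degrees. A call has 1 to 10 rows; each row shifts and turns the commanded pose from where the row before left it, along the tool's axes as they then stand; what a row does not reach is not made up. A row lasts 1/8 s, in which the tool goes at most 62.5 mm and 10.7 degrees, less where a joint would pass 70% of its speed; a pose out of reach is approached as far as the arm can. A call with a number of a shift or a turn outside -1 to 1 is refused whole. A call with a gripper value outside its range is refused whole. "hand" is the closure, from -1 (fully open) to 1 (shut), so that 0 is half open, set as the call begins (left out, the last holds). The fingers move at their own pace and stop on an object; the grip force is fixed at half the most. Time passes only in rows, so rows that do not move let the fingers close. It gives the time, the measured TCP pose, the force, the opening and the grip force at its end, in the units of the state.
- read_state(): the state, without advancing time (a new reading comes with each control period).
- read_camera(name): name is "scene" or "side" or "wrist"; returns a dict with "img" (400x640x3 uint8, red, green, blue), "range_z" (400x640 float32, m along the optical axis (not along the pixel's ray), 0 where there is no reading), "mtx" (3x3 intrinsics, pixels), "rvec" (rotation vector, rad) and "tvec" (3), from world to camera coordinates, as OpenCV has them; the wrist camera has in their place "hand_eye" (4x4, takes a point from camera to tool coordinates, whose origin is the TCP and whose axes are the flange's). Camera axes: x right, y down, z forward; pixel columns grow to the right and rows downward; lengths in m; the calibration is good to about 2 mm. A picture is of the moment at which its call begins: read the wrist's pose just before it.
- close_job(): hands the job in; it is judged then, once.
The state is a dict: "t": time; "joint_pos": joint angles; "joint_velocities": joint speeds; "effort": joint torques, N m; "tool_pos": TCP position; "eef_rot": TCP orientation; "contact_force": force on the tool from outside, world axes, zero at the start; "ft_torque": the same for the moment, N m; "width": opening from 0.0 (shut) to 1.0 (fully open); "grasp_force": force on a finger pad.
Only numpy, scipy, OpenCV 4.12 (cv2) and the standard library are available. Lean on these libraries where they do the work, as an engineer would, in place of code of your own. Each camera call takes 0.05 s, during which the arm holds its last target. There are 200 camera calls.

## Working session

There is one attempt and no reset: what is moved stays moved. The work goes in short steps, Python scripts to look and compute and a tool call to move; the robot and the scene stay as the last step left them, time stands still between calls to the robot, and variables do not carry over. Pictures are saved under pics/ and viewed, at most 14 in all, crops included, and the job is handed in when it is done.

Besides the shell and the picture viewer there is one more tool, called after "Call:" as a command line: name --pt "numbers of a row" for each row, then --argument value for the rest. step_arm: Moves the arm, as the interface text tells. Its arguments: {"type":"object","properties":{"plan":{"type":"array"},"hand":{"type":"number"}},"required":["plan"]}

```bash
mkdir -p pics; cat > h.py <<'E'
from workcell import *
import numpy as np, cv2
from scipy.spatial.transform import Rotation as R
def grab(n):
    s=read_state(); c=read_camera(n)
    if n=="wrist":
        T=np.eye(4);T[:3,:3]=R.from_quat(s["eef_rot"]).as_matrix();T[:3,3]=s["tool_pos"]
        c["T"]=T@c["hand_eye"]
    else:
        M=np.eye(4);M[:3,:3]=cv2.Rodrigues(np.array(c["rvec"],float))[0];M[:3,3]=np.ravel(c["tvec"])
        c["T"]=np.linalg.inv(M)
    return c
def save(c,f): cv2.imwrite(f,c["img"][:,:,::-1])
def cloud(c):
    v,u=np.mgrid[0:400,0:640]; z=c["range_z"]; K=c["mtx"]
    p=np.stack([(u-K[0,2])/K[0,0]*z,(v-K[1,2])/K[1,1]*z,z],-1)
    P=p@c["T"][:3,:3].T+c["T"][:3,3]; P[z<=0]=np.nan
    return P
def ray(c,uv,h):
    K=c["mtx"];uv=np.atleast_2d(np.array(uv,float))
    d=np.c_[(uv[:,0]-K[0,2])/K[0,0],(uv[:,1]-K[1,2])/K[1,1],np.ones(len(uv))]@c["T"][:3,:3].T
    o=c["T"][:3,3]; return (o+d*((h-o[2])/d[:,2])[:,None])[:,:2]
E
python3 - <<'E'
from h import *
s=read_state();print(s)
for n in("scene","side","wrist"):
    c=grab(n);save(c,f"pics/{n}0.png");print(n,c["T"].round(3).tolist(),c["mtx"].round(0).tolist(),np.mean(c["range_z"]>0))
    np.save(n+"0.npy",c,allow_pickle=True)
E
```

```text
{'t': 0.0, 'joint_pos': array([-8.46071650e-02,  3.51220851e-01,  1.65242110e+00, -2.53422919e-05,
        1.13908700e+00, -8.45628338e-02]), 'joint_velocities': array([ 5.84247345e-04,  1.12703209e-03,  1.71992436e-03, -2.56716483e-04,
        5.38420900e-04, -7.31844226e-07]), 'effort': array([ 1.41757551e-03, -4.97321892e+01, -2.85254824e+01,  6.99741254e-02,
        2.57699919e-02, -1.73020858e-04]), 'tool_pos': array([5.49688088e-01, 4.22537684e-05, 2.43110974e-01]), 'eef_rot': array([ 7.07118587e-01,  7.07094747e-01, -3.75158528e-04, -4.26826991e-04]), 'contact_force': array([ 0.0582349 , -0.29771319,  0.43047042]), 'ft_torque': array([-0.03703619, -0.02666768, -0.00409283]), 'grasp_force': 0.0, 'width': 0.9987224565367618}
scene [[0.085, 0.721, -0.688, 1.366], [0.996, -0.048, 0.073, -0.097], [0.02, -0.692, -0.722, 1.078], [0.0, 0.0, 0.0, 1.0]] [[499.0, 0.0, 324.0], [0.0, 499.0, 207.0], [0.0, 0.0, 1.0]] 0.99586328125
side [[0.717, -0.513, 0.472, -0.15], [-0.697, -0.521, 0.493, -0.633], [-0.007, -0.682, -0.731, 0.988], [0.0, 0.0, 0.0, 1.0]] [[433.0, 0.0, 325.0], [0.0, 433.0, 204.0], [0.0, 0.0, 1.0]] 0.99600390625
wrist [[1.0, 0.0, -0.002, 0.55], [-0.0, -0.953, -0.303, 0.084], [-0.002, 0.303, -0.953, 0.385], [0.0, 0.0, 0.0, 1.0]] [[333.0, 0.0, 325.0], [0.0, 333.0, 196.0], [0.0, 0.0, 1.0]] 0.996078125
```

View pics/scene0.png

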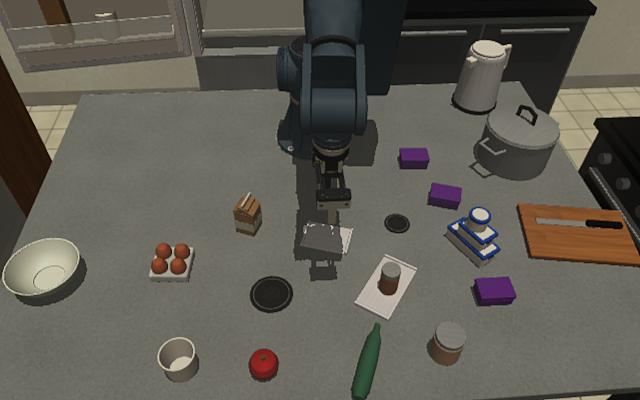

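View pics/side0.png

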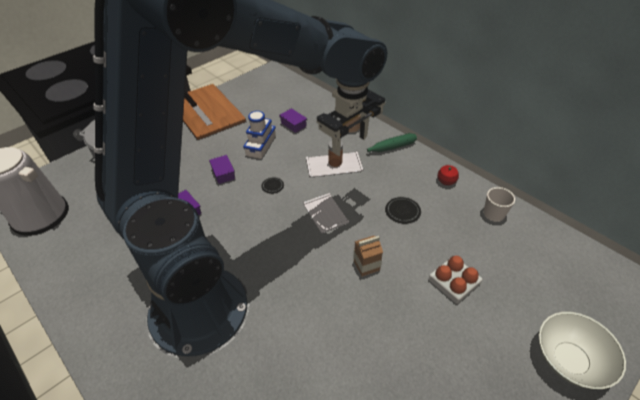

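View pics/wrist0.png

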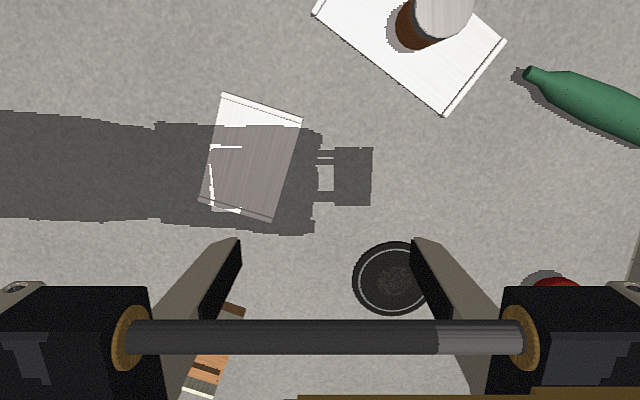

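The scene view shows the stack at (478,230), long tray with jar (388,282), short tray in the gripper's shadow (327,237), big mat (271,293), small mat (397,223), eggs (173,262), carton (247,215) and three purple look-alikes. The side view agrees. The wrist view shows the short tray (250,157), big mat (393,278) and part of the long tray.

```bash
python3 - <<'E'
from h import *
L=lambda n:np.load(n+"0.npy",allow_pickle=True).item()
c=L("scene");P=cloud(c);img=c["img"].astype(int);hsv=cv2.cvtColor(c["img"],cv2.COLOR_RGB2HSV)
print("table z",np.nanmedian(P[300:330,200:220,2]),np.nanstd(P[300:330,200:220,2]))
def win(m,u0,u1,v0,v1):
    w=np.zeros((400,640),bool);w[v0:v1,u0:u1]=1;return m&w
def rect(c,m,h,name):
    m=cv2.morphologyEx(m.astype(np.uint8),cv2.MORPH_OPEN,np.ones((2,2)))
    cs=max(cv2.findContours(m,0,2)[0],key=cv2.contourArea)
    p=(ray(c,cs[:,0,:],h)*1000).astype(np.float32)
    (x,y),s,a=cv2.minAreaRect(p);(ex,ey),r=cv2.minEnclosingCircle(p);
    print(name,"ctr",round(x,1),round(y,1),"size",np.round(s,1),"ang",round(a,1),"circ",round(ex),round(ey),round(2*r))
dark=img.max(2)<60
rect(c,win(dark,240,300,270,320),.005,"big");rect(c,win(dark,380,415,208,238),.005,"small")
z=P[:,:,2]
def top(m,name):
    p=(P[m][:,:2]*1000).astype(np.float32);p=p[~np.isnan(p[:,0])]
    (x,y),s,a=cv2.minAreaRect(p);print(name,len(p),round(x,1),round(y,1),np.round(s,1),round(a,1),"mean",p.mean(0).round(1))
for nm,h,b in(("tub",.134,(440,520,190,270)),("short",.088,(440,520,190,270)),("long",.046,(440,520,190,270)),("jar",.087,(365,415,250,300))):
    top(win(abs(z-h)<.006,*b),nm)
white=(hsv[:,:,1]<45)&(hsv[:,:,2]>185)
rect(c,win(white,345,420,245,325),.005,"ltray scene")
w=L("wrist");hw=cv2.cvtColor(w["img"],cv2.COLOR_RGB2HSV)
# corners of short tray by eye from the wrist picture (floor/lip top)
print("stray corners",(ray(w,[(222,93),(302,119),(271,222),(198,200)],.008)*1000).round(0).tolist())
for nm,b in(("eggs",(140,205,235,290)),("carton",(225,270,185,245))):
    top(win((z>.02)&(z<.13),*b),nm)
for b in((395,435,140,175),(425,465,175,215),(470,520,270,310)): top(win((hsv[:,:,0]>130)&(hsv[:,:,0]<160)&(hsv[:,:,1]>100)&(z>.02),*b),"purple")
E
```

```text
table z 0.0008512269872864575 0.002106214273908333
big ctr 642.0 -145.6 size [107.3 108. ] ang 67.5 circ 642 -146 110
small ctr 425.3 218.9 size [72.6 69.8] ang 86.1 circ 426 218 74
tub 291 520.0 401.0 [55.1 56.5] 57.2 mean [521.2 400.2]
short 371 527.1 404.3 [92.1 65.1] 33.3 mean [542.2 404.1]
long 625 463.9 391.9 [267.8 102.2] 11.3 mean [480.  395.8]
jar 264 642.9 150.2 [46.2 48.8] 44.7 mean [645.2 149.4]
ltray scene ctr 636.8 152.5 size [ 92.2 158.6] ang 54.6 circ 638 153 179
stray corners [[438.0, 82.0], [524.0, 54.0], [483.0, -68.0], [398.0, -40.0]]
eggs 1283 534.2 -406.3 [100.7 101.4] 84.5 mean [ 544.9 -402.2]
carton 818 405.5 -208.8 [60.7 61.4] 66.1 mean [ 418.5 -206.7]
purple 423 167.0 316.2 [89.1 70.4] 86.4 mean [172.6 315.3]
purple 533 343.2 374.1 [88.9 66.5] 71.2 mean [348.1 372.5]
purple 844 686.5 413.3 [63.9 90.7] 0.0 mean [690.8 411.6]
```

Call:
step_arm --pt "0.12 -0.01 0 0 0 0" --pt "0.125 -0.01 0 0 0 0" --pt "0.125 -0.01 0 0 0 0" --pt "0.125 -0.01 0 0 0 0" --pt "0.125 -0.01 0 0 0 0" --pt "0.125 -0.01 0 0 0 0" --pt "0.125 -0.01 0 0 0 0" --pt "0.13 -0.005 0 0 0 0" --pt "0 0 0 0 0 0" --pt "0 0 0 0 0 0" --hand -1

```text
t: 1.4
tool_pos: [0.5199, 0.3995, 0.2432]
eef_rot: [0.707, 0.707, -0.001, 0.0]
contact_force: [0.7, 0.0, 0.2]
width: 1.0
grasp_force: 0.0
```

```bash
python3 - <<'E'
from h import *
print(read_state()["tool_pos"])
c=grab("wrist");save(c,"pics/w1.png");np.save("w1.npy",c,allow_pickle=True)
c=grab("scene");save(c,"pics/s1.png");np.save("s1.npy",c,allow_pickle=True)
E
```

```text
[0.51987479 0.39946454 0.24316773]
```

View pics/w1.png

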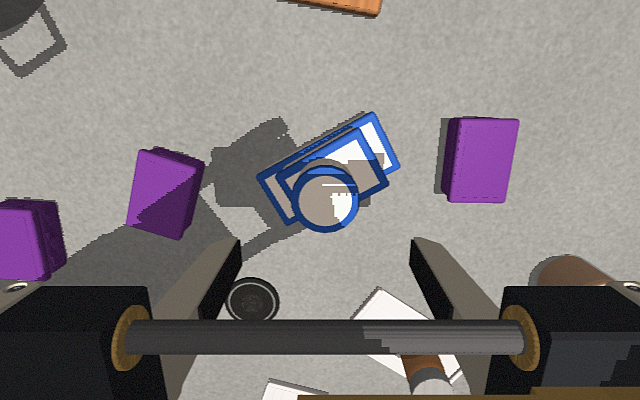

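View pics/s1.png

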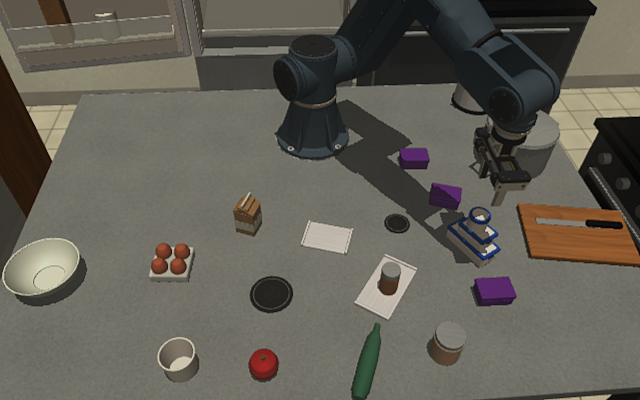

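The wrist view shows the stack clear, the tub rim circle at about (326,198), with the boxes turned about 30°. The scene view now shows the short tray unshadowed at (327,237), long tray at (386,286).

```bash
python3 - <<'E'
from h import *
L=lambda n:np.load(n+".npy",allow_pickle=True).item()
def meas(c,P,m,h,name,ex=None):
    m=m.astype(np.uint8)
    cs=max(cv2.findContours(m,0,2)[0],key=cv2.contourArea)
    p=(ray(c,cs[:,0,:],h)*1000).astype(np.float32)
    (x,y),s,a=cv2.minAreaRect(p);(ex,ey),r=cv2.minEnclosingCircle(p)
    print(name,"ctr",round(x,1),round(y,1),np.round(s,1),"ang",round(a,1),"circ",round(ex),round(ey),round(2*r))
def win(m,u0,u1,v0,v1):
    w=np.zeros((400,640),bool);w[v0:v1,u0:u1]=1;return m&w
c=L("w1");P=cloud(c);z=P[:,:,2];b=(245,410,100,245)
meas(c,P,win(z>.112,*b),.134,"tub")
meas(c,P,win(z>.075,*b),.088,"short(+tub)")
for nm,h in(("short",.088),("long",.046)):
    m=win(abs(z-h)<.006,*b);p=(P[m][:,:2]*1000).astype(np.float32);(x,y),s,a=cv2.minAreaRect(p);print(nm,len(p),round(x,1),round(y,1),np.round(s,1),round(a,1))
s=L("s1");P=cloud(s);hs=cv2.cvtColor(s["img"],cv2.COLOR_RGB2HSV)
gray=cv2.cvtColor(s["img"],cv2.COLOR_RGB2GRAY)
for nm,b in(("stray",(295,360,210,260)),("ltray",(345,425,245,325))):
    for t in(165,180):
        meas(s,P,win((gray>t)&(hs[:,:,1]<60),*b),.007,nm)
E
```

```text
tub ctr 519.4 401.3 [55.9 55.9] ang 45.1 circ 519 402 58
short(+tub) ctr 528.4 398.0 [92.9 77.8] ang 29.9 circ 526 405 106
short 3029 526.2 404.7 [90.5 62.4] 29.8
long 2727 522.1 402.9 [140.5  66.4] 28.5
stray ctr 459.1 9.8 [129.5  94. ] ang 72.1 circ 457 11 156
stray ctr 461.3 13.3 [121.2  89.7] ang 71.6 circ 461 13 150
ltray ctr 638.1 147.6 [ 93.8 168.9] ang 54.7 circ 639 148 191
ltray ctr 638.1 147.3 [ 93.  168.6] ang 54.7 circ 639 148 191
```

Call:
step_arm --pt "0.005 0 0.1 0 0 0" --pt "0 0 0.1 0 0 0" --pt "0 0 0.07 0 0 0" --pt "0 0 0.035 0 0 0" --pt "0 0 0 0 0 0"

```text
t: 2.12
tool_pos: [0.5201, 0.4014, 0.1215]
eef_rot: [0.707, 0.707, -0.0, -0.0]
contact_force: [-0.5, -0.4, 0.9]
width: 1.002
grasp_force: 0.0
```

Call:
step_arm --pt "0 0 0 0 0 0" --pt "0 0 0 0 0 0" --pt "0 0 0 0 0 0" --pt "0 0 0 0 0 0" --pt "0 0 0 0 0 0" --pt "0 0 0 0 0 0" --hand 1

```text
t: 2.88
tool_pos: [0.52, 0.4021, 0.1219]
eef_rot: [0.707, 0.707, 0.0, -0.0]
contact_force: [-0.3, -0.7, 2.3]
width: 0.594
grasp_force: 30.0
```

Call:
step_arm --pt "0 0 -0.05 0 0 0" --pt "0 0 -0.07 0 0 0" --pt "0 0 -0.08 0 0 0" --pt "-0.05 0.01 0 0 0 0" --pt "-0.1 0.025 0 0 0 0" --pt "-0.1 0.025 0 0 0 0" --pt "-0.12 0.03 0 0 0 0" --pt "-0.12 0.03 0 0 0 0" --pt "-0.12 0.03 0 0 0 0" --pt "-0.12 0.03 0 0 0 0"

```text
t: 4.12
tool_pos: [0.5914, 0.1072, 0.2006]
eef_rot: [0.707, 0.707, -0.001, -0.0]
contact_force: [0.3, -0.0, -3.3]
width: 0.598
grasp_force: 30.0
```

Call:
step_arm --pt "-0.12 0.03 0 0 0 0" --pt "-0.12 0.03 0 0 0 0" --pt "-0.12 0.03 0 0 0 0" --pt "-0.12 0.02 0 0 0 0" --pt "-0.1 0.02 0 0 0 0" --pt "-0.06 0.01 0 0 0 0" --pt "0 0 0 0 0 0" --pt "0 0 0 0 0 0"

```text
t: 5.12
tool_pos: [0.6476, -0.1451, 0.2013]
eef_rot: [0.707, 0.707, -0.0, -0.0]
contact_force: [0.1, -1.0, -1.7]
width: 0.596
grasp_force: 30.0
```

```bash
cat >> h.py <<'E'
def win(m,u0,u1,v0,v1):
    w=np.zeros((400,640),bool);w[v0:v1,u0:u1]=1;return m&w
def meas(c,m,h,name):
    cs=max(cv2.findContours(m.astype(np.uint8),0,2)[0],key=cv2.contourArea)
    p=(ray(c,cs[:,0,:],h)*1000).astype(np.float32)
    (x,y),s,a=cv2.minAreaRect(p);(ex,ey),r=cv2.minEnclosingCircle(p)
    print(name,"ctr",round(x,1),round(y,1),np.round(s,1),"ang",round(a,1),"circ",round(ex,1),round(ey,1),round(2*r,1))
E
python3 - <<'E'
from h import *
print(read_state()["tool_pos"])
c=grab("wrist");save(c,"pics/w2.png");np.save("w2.npy",c,allow_pickle=True)
E
```

```text
[ 0.64762488 -0.14511787  0.20129833]
```

View pics/w2.png

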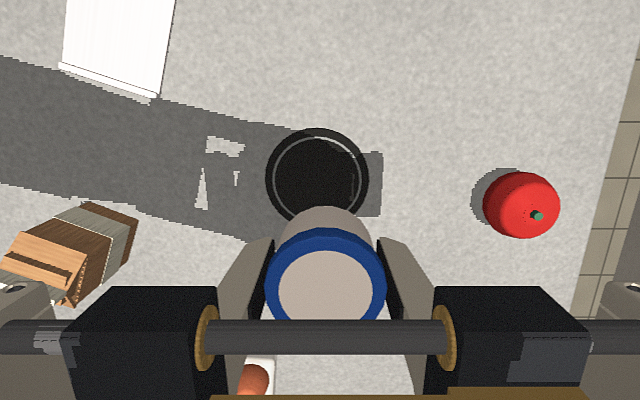

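The tub is held. The mat below is seen with its left edge at 265, right edge at 369 and top at row 128.

```bash
python3 - <<'E'
from h import *
from scipy.optimize import least_squares
c=np.load("w2.npy",allow_pickle=True).item()
g=c["img"].max(2)
m=win(g<75,255,385,120,200).astype(np.uint8)
m=cv2.morphologyEx(m,cv2.MORPH_OPEN,np.ones((3,3)))
cs=max(cv2.findContours(m,0,1)[0],key=cv2.contourArea)[:,0]
p=ray(c,cs[cs[:,1]<190],.005)*1000
f=least_squares(lambda q:np.hypot(p[:,0]-q[0],p[:,1]-q[1])-55,[642,-146],loss="soft_l1")
print(f.x,np.abs(f.fun).mean())
E
```

```text
[ 637.68655767 -164.515727  ] 3.9362472738683243
```

```bash
python3 - <<'E'
from h import *
c=np.load("w2.npy",allow_pickle=True).item()
print((ray(c,[(265,178),(369,178),(317,128)],.005)*1000).round(1).tolist())
s=np.load("s1.npy",allow_pickle=True).item();g=s["img"].max(2)
for t in (60,70,80): meas(s,win(g<t,240,300,265,320),.005,"big");meas(s,win(g<t,380,415,208,238),.005,"small")
E
```

```text
[[584.2, -147.9], [693.0, -147.8], [639.0, -96.3]]
big ctr 638.8 -148.7 [106.7 108.3] ang 71.8 circ 638.8 -148.3 109.5
small ctr 421.9 218.1 [69.5 71.1] ang 80.3 circ 422.6 216.4 74.3
big ctr 638.7 -148.5 [107.  109.2] ang 87.6 circ 638.8 -148.6 110.0
small ctr 422.7 216.7 [71.9 73.2] ang 60.8 circ 422.3 216.8 75.5
big ctr 638.7 -148.5 [107.  109.2] ang 87.6 circ 638.9 -148.1 111.6
small ctr 422.3 216.4 [72.4 74.8] ang 78.4 circ 422.2 217.1 76.7
```

Call:
step_arm --pt "-0.0115 -0.0215 0.05 0 0 0" --pt "0 0 0.1 0 0 0" --pt "0 0 0.1 0 0 0" --pt "0 0 0.08 0 0 0" --pt "0 0 0.04 0 0 0" --pt "0 0 0.02 0 0 0" --pt "0 0 0.014 0 0 0" --pt "0 0 0 0 0 0" --pt "0 0 0 0 0 0"

```text
t: 6.3
tool_pos: [0.6397, -0.1507, 0.0408]
eef_rot: [0.707, 0.707, 0.0, 0.0]
contact_force: [0.3, -0.1, -2.5]
width: 0.598
grasp_force: 30.0
```

Call:
step_arm --pt "0 0 0.004 0 0 0" --pt "0 0 0 0 0 0" --pt "0 0 0 0 0 0"

```text
t: 6.68
tool_pos: [0.6397, -0.1507, 0.0389]
eef_rot: [0.707, 0.707, 0.0, 0.0]
contact_force: [0.8, 0.3, 2.9]
width: 0.598
grasp_force: 30.0
```

Call:
step_arm --pt "0 0 0 0 0 0" --pt "0 0 0 0 0 0" --pt "0 0 0 0 0 0" --pt "0 0 0 0 0 0" --pt "0 0 0 0 0 0" --hand -1

```text
t: 7.3
tool_pos: [0.6394, -0.1506, 0.0384]
eef_rot: [0.707, 0.707, -0.0, -0.0]
contact_force: [0.5, 0.3, 0.1]
width: 0.997
grasp_force: 0.0
```

Call:
step_arm --pt "0 0 -0.06 0 0 0" --pt "0 0 -0.1 0 0 0" --pt "0 0 -0.1 0 0 0.0835" --pt "0 0 -0.1 0 0 0.0835" --pt "0 0 -0.09 0 0 0.0835" --pt "0 0 0 0 0 0.0835" --pt "0 0 0 0 0 0.0835" --pt "0 0 0 0 0 0.0835" --pt "0 0 0 0 0 0"

```text
t: 8.43
tool_pos: [0.6393, -0.1506, 0.2184]
eef_rot: [0.966, 0.258, -0.0, -0.0]
contact_force: [0.1, 0.4, 0.4]
width: 1.001
grasp_force: 0.0
```

Call:
step_arm --pt "0.02 -0.06 0 0 0 0" --pt "0.04 -0.12 0 0 0 0" --pt "0.04 -0.12 0 0 0 0" --pt "0.04 -0.12 0 0 0 0" --pt "0.04 -0.12 0 0 0 0" --pt "0.04 -0.12 0 0 0 0" --pt "0.04 -0.12 0 0 0 0" --pt "0.04 -0.12 0 0 0 0" --pt "0.04 -0.12 0 0 0 0" --pt "0.04 -0.12 0 0 0 0"

```text
t: 9.68
tool_pos: [0.5424, 0.323, 0.2186]
eef_rot: [0.966, 0.26, -0.0, -0.0]
contact_force: [0.5, -0.6, 0.4]
width: 0.999
grasp_force: 0.0
```

Call:
step_arm --pt "0.04 -0.12 0 0 0 0" --pt "0.024 -0.086 0 0 0 0" --pt "0 0 0 0 0 0" --pt "0 0 0 0 0 0"

```text
t: 10.18
tool_pos: [0.5246, 0.4046, 0.2184]
eef_rot: [0.966, 0.259, -0.0, 0.0]
contact_force: [0.0, 0.8, 0.5]
width: 1.0
grasp_force: 0.0
```

```bash
cat >> h.py <<'E'
def lids(c,hs):
    P=cloud(c);z=P[:,:,2]
    for nm,h in hs:
        m=(abs(z-h)<.006)&(c["img"][:,:,2].astype(int)>c["img"][:,:,0]-40)&(c["range_z"]>.15)
        n,l,st,_=cv2.connectedComponentsWithStats(m.astype(np.uint8))
        i=1+np.argmax(st[1:,4]);p=(P[l==i][:,:2]*1000).astype(np.float32)
        (x,y),s,a=cv2.minAreaRect(p);print(nm,len(p),round(x,1),round(y,1),np.round(s,1),round(a,1),st[i])
def togo(x,y,z,yaw=None):
    s=read_state();M=R.from_quat(s["eef_rot"]).as_matrix();p=s["tool_pos"]
    th=np.degrees(np.arctan2(M[1,1],M[0,1]));print("pos",p.round(4),"yaw",th.round(2),"q",s["joint_pos"].round(2))
    print("shift",(M.T@(np.array([x,y,z])/1000-p)/.4).round(4),"turn",None if yaw is None else round((th-yaw)/120,4))
E
python3 - <<'E'
from h import *
c=grab("wrist");save(c,"pics/w3.png")
lids(c,[("short",.088),("long",.046)]);togo(526,404.7,75,-60.2)
E
```

```text
short 5758 529.0 405.8 [81.9 61.7] 30.3 [ 289  140   75   94 5758]
long 6098 684.6 411.8 [89.7 61.7] 89.5 [ 349    0  124   80 6098]
pos [0.5249 0.4042 0.2185] yaw -60.07 q [ 0.59  0.58  1.36 -0.    1.2   1.63]
shift [3.100e-03 2.000e-04 3.587e-01] turn 0.0011
```

View pics/w3.png

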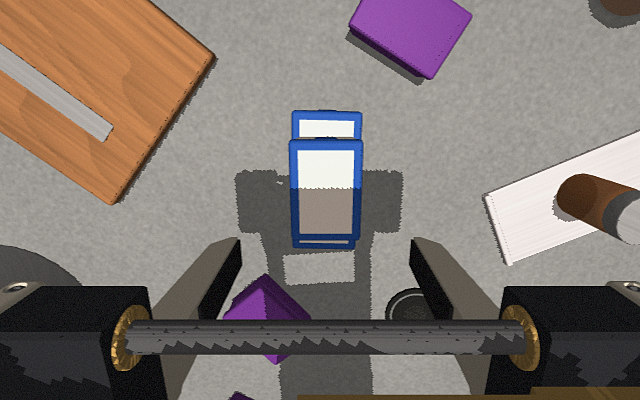

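The short box lies straight between the fingers at (325,190), the purple box clear of the fingers' path.

Call:
step_arm --pt "0.004 0 0.06 0 0 0" --pt "0 0 0.1 0 0 0" --pt "0 0 0.1 0 0 0" --pt "0 0 0.06 0 0 0" --pt "0 0 0.034 0 0 0" --pt "0 0 0 0 0 0"

```text
t: 10.98
tool_pos: [0.5266, 0.4049, 0.0766]
eef_rot: [0.966, 0.258, -0.0, 0.0]
contact_force: [0.7, 0.9, 0.5]
width: 1.002
grasp_force: 0.0
```

Call:
step_arm --pt "0 0 0 0 0 0" --pt "0 0 0 0 0 0" --pt "0 0 0 0 0 0" --pt "0 0 0 0 0 0" --pt "0 0 0 0 0 0" --pt "0 0 0 0 0 0" --hand 1

```text
t: 11.72
tool_pos: [0.5266, 0.4056, 0.0772]
eef_rot: [0.966, 0.258, 0.0, -0.0]
contact_force: [-1.8, -0.7, 6.4]
width: 0.666
grasp_force: 30.0
```

```bash
python3 - <<'E'
from h import *
togo(460,11,160,-18)
E
```

```text
pos [0.5266 0.4056 0.0772] yaw -60.12 q [ 0.59  0.74  1.45 -0.    0.95  1.64]
shift [-0.6359  0.7723 -0.2072] turn -0.351
```

Call:
step_arm --pt "0 0 -0.03 0 0 0" --pt "0 0 -0.07 0 0 0" --pt "0 0 -0.1 0 0 0" --pt "0 0 -0.1 0 0 -0.07" --pt "0 0 0 0 0 -0.07" --pt "0 0 0 0 0 -0.07" --pt "0 0 0 0 0 -0.07" --pt "0 0 0 0 0 -0.07" --pt "0 0 0 0 0 0"

```text
t: 12.85
tool_pos: [0.5263, 0.4054, 0.1968]
eef_rot: [0.81, 0.587, -0.0, -0.0]
contact_force: [0.4, 0.1, -4.1]
width: 0.665
grasp_force: 30.0
```

```bash
python3 - <<'E'
from h import *
togo(432,-75,197,-18)
E
```

```text
pos [0.5263 0.4054 0.1968] yaw -18.18 q [0.59 0.6  1.37 0.   1.17 0.9 ]
shift [-1.2147  0.1507  0.    ] turn -0.0015
```

Call:
step_arm --pt "-0.06 0.01 0 0 0 0" --pt "-0.12 0.015 0 0 0 0" --pt "-0.13 0.015 0 0 0 0" --pt "-0.13 0.015 0 0 0 0" --pt "-0.13 0.015 0 0 0 0" --pt "-0.13 0.015 0 0 0 0" --pt "-0.13 0.015 0 0 0 0" --pt "-0.13 0.015 0 0 0 0" --pt "-0.13 0.015 0 0 0 0" --pt "-0.1 0.01 0 0 0 0"

```text
t: 14.1
tool_pos: [0.4312, -0.066, 0.1972]
eef_rot: [0.811, 0.585, 0.0, 0.0]
contact_force: [-0.2, 0.6, -4.0]
width: 0.664
grasp_force: 30.0
```

Call:
step_arm --pt "-0.025 0.01 0 0 0 0" --pt "0 0 0 0 0 0" --pt "0 0 0 0 0 0"

```text
t: 14.48
tool_pos: [0.4326, -0.0741, 0.1968]
eef_rot: [0.81, 0.587, 0.0, -0.0]
contact_force: [0.2, 0.2, -3.4]
width: 0.664
grasp_force: 30.0
```

```bash
python3 - <<'E'
from h import *
c=grab("wrist");save(c,"pics/w4.png");np.save("w4.npy",c,allow_pickle=True)
togo(460,11,100,-18)
s=grab("scene");z=cloud(s)[:,:,2]
g=s["img"].max(2)
P=cloud(s);m=win((g>150)&(abs(z-.056)<.012),250,310,270,320)&False
E
```

```text
pos [ 0.4326 -0.0741  0.1968] yaw -18.09 q [-0.28  0.21  1.97  0.    0.96  0.04]
shift [ 0.2234 -0.0008  0.2421] turn -0.0007
```

View pics/w4.png

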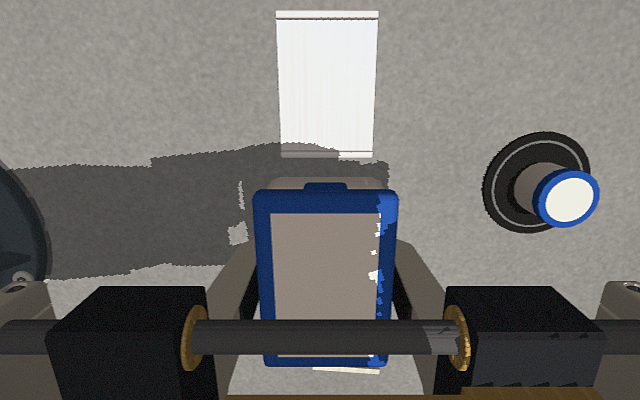

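The tub is on the big mat (tub at (567,195), mat centred under it). The short tray corners are at about (276,10), (379,12), (373,158), (281,156). The box's lid is nearly parallel to it.

```bash
python3 - <<'E'
from h import *
c=np.load("w4.npy",allow_pickle=True).item()
q=ray(c,[(276,10),(379,12),(373.5,158),(281,157)],.010)*1000
print(q.round(1).tolist(),q.mean(0));a=(q[0]+q[1]-q[2]-q[3])/2;print(np.hypot(*a),np.hypot(*(q[0]-q[1])),np.hypot(*(q[2]-q[3])),np.degrees(np.arctan2(a[1],a[0])))
P=cloud(c);m=win((abs(P[:,:,2]-(.046+.042+.120))<.01),250,400,180,300);p=(P[m][:,:2]*1000).astype(np.float32);print(cv2.minAreaRect(p))
E
```

```text
[[438.6, 83.5], [524.2, 53.8], [484.5, -69.9], [397.2, -40.3]] [461.13600632   6.79213416]
130.2650473731684 90.5378448284366 92.27539477441442 71.86179278322108
((437.8675537109375, -56.7542724609375), (53.38663864135742, 69.65520477294922), 70.87251281738281)
```

Call:
step_arm --pt "0.06 0.001 0 0 0 0" --pt "0.1 0.001 0 0 0 0" --pt "0.0595 0.001 0.03 0 0 0" --pt "0 0 0.1 0 0 0" --pt "0 0 0.1 0 0 0" --pt "0 0 0.1 0 0 0" --pt "0 0 0.04 0 0 0" --pt "0 0 0.02 0 0 0" --pt "0 0 0 0 0 0" --pt "0 0 0 0 0 0"

```text
t: 15.82
tool_pos: [0.4615, 0.008, 0.0418]
eef_rot: [0.81, 0.587, 0.001, 0.001]
contact_force: [-0.3, 0.9, -3.5]
width: 0.667
grasp_force: 30.0
```

Call:
step_arm --pt "0 0 0.008 0 0 0" --pt "0 0 0.006 0 0 0" --pt "0 0 0 0 0 0" --pt "0 0 0 0 0 0"

```text
t: 16.32
tool_pos: [0.4611, 0.008, 0.036]
eef_rot: [0.81, 0.587, 0.0, 0.0]
contact_force: [-4.0, 0.9, 12.2]
width: 0.667
grasp_force: 30.0
```

Call:
step_arm --pt "0 0 0 0 0 0" --pt "0 0 0 0 0 0" --pt "0 0 0 0 0 0" --pt "0 0 0 0 0 0" --pt "0 0 0 0 0 0" --hand -1

```text
t: 16.95
tool_pos: [0.4608, 0.008, 0.0352]
eef_rot: [0.81, 0.587, -0.0, -0.0]
contact_force: [-0.3, 1.0, 0.2]
width: 1.002
grasp_force: 0.0
```

Call:
step_arm --pt "0 0 -0.06 0 0 0" --pt "0 0 -0.1 0 0 0" --pt "0 0 -0.1 0 0 0" --pt "0 0 -0.1 0 0 0" --pt "0 0 -0.1 0 0 0" --pt "0 0 -0.04 0 0 0" --pt "0 0 0 0 0 0"

```text
t: 17.82
tool_pos: [0.4612, 0.008, 0.236]
eef_rot: [0.81, 0.587, 0.001, 0.001]
contact_force: [0.0, 0.2, 0.5]
width: 0.998
grasp_force: 0.0
```

```bash
python3 - <<'E'
from h import *
c=grab("wrist");lids(c,[("short",.047)]);save(c,"pics/w5.png")
togo(643,150,220,0)
E
```

```text
short 3833 462.2 6.6 [88.5 59.5] 72.0 [ 296  134   61   85 3833]
pos [0.4608 0.0081 0.235 ] yaw -18.12 q [-0.08  0.2   1.88 -0.    1.06  0.23]
shift [0.4789 0.3226 0.0376] turn -0.151
```

View pics/w5.png

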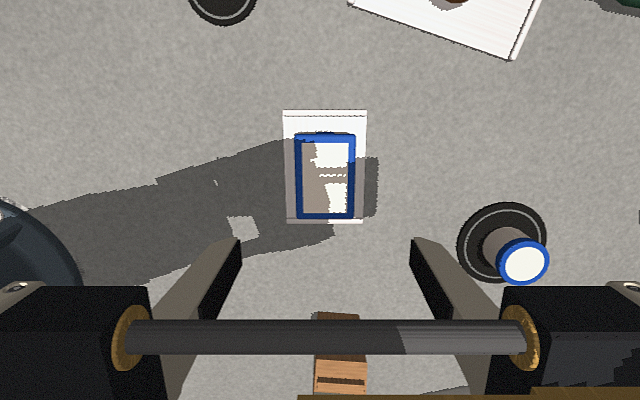

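The short box is seated within its tray: box (326,175) between lips at rows 113 and 221.

Call:
step_arm --pt "0.06 0.04 0 0 0 0" --pt "0.09 0.06 0 0 0 0" --pt "0.1 0.07 0 0 0 0" --pt "0.1 0.07 0.02 0 0 0" --pt "0.08 0.055 0.02 0 0 0" --pt "0.049 0.028 0 0 0 0" --pt "0 0 0 0 0 0" --pt "0 0 0 0 0 0"

```text
t: 18.88
tool_pos: [0.6425, 0.1494, 0.2183]
eef_rot: [0.81, 0.587, -0.001, -0.0]
contact_force: [0.6, 0.4, -0.5]
width: 0.999
grasp_force: 0.0
```

```bash
python3 - <<'E'
from h import *
c=grab("wrist");save(c,"pics/w6.png");np.save("w6.npy",c,allow_pickle=True)
P=cloud(c);z=P[:,:,2];m=win((z>.08)&(z<.094),270,400,100,260);meas(c,m,.087,"jar")
togo(643,150,56,-18)
E
```

```text
jar ctr 644.3 149.7 [47.9 47.2] ang 43.6 circ 643.9 149.7 48.7
pos [0.6426 0.1493 0.2188] yaw -18.14 q [ 0.16  0.57  1.37 -0.    1.2   0.47]
shift [0.0022 0.0008 0.4069] turn -0.0012
```

View pics/w6.png

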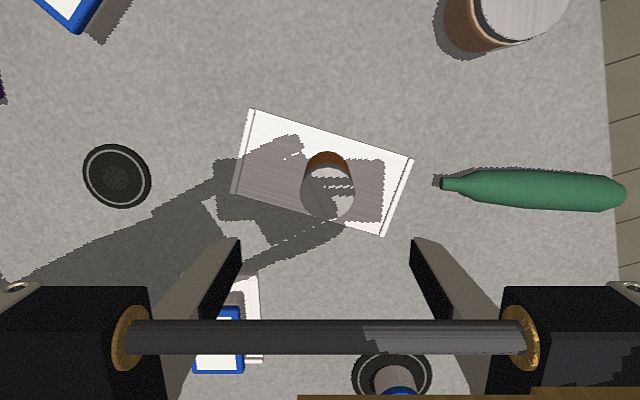

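The jar lid is at (327,193) between the fingers. The long tray corners are at about (251,108), (413,158), (383,237), (232,192), and the small mat is at (117,176).

Call:
step_arm --pt "0.003 0.002 0.06 0 0 0" --pt "0 0 0.1 0 0 0" --pt "0 0 0.1 0 0 0" --pt "0 0 0.09 0 0 0" --pt "0 0 0.05 0 0 0" --pt "0 0 0 0 0 0"

```text
t: 19.68
tool_pos: [0.6438, 0.1505, 0.0586]
eef_rot: [0.81, 0.587, -0.001, -0.0]
contact_force: [0.1, -0.6, 0.4]
width: 0.999
grasp_force: 0.0
```

Call:
step_arm --pt "0 0 0 0 0 0" --pt "0 0 0 0 0 0" --pt "0 0 0 0 0 0" --pt "0 0 0 0 0 0" --pt "0 0 0 0 0 0" --pt "0 0 0 0 0 0" --pt "0 0 0 0 0 0" --hand 1

```text
t: 20.55
tool_pos: [0.6444, 0.1508, 0.0593]
eef_rot: [0.81, 0.587, 0.0, 0.0]
contact_force: [-0.3, 0.2, 1.8]
width: 0.513
grasp_force: 30.0
```

```bash
python3 - <<'E'
from h import *
c=np.load("w6.npy",allow_pickle=True).item()
q=ray(c,[(251,108),(413.5,157),(383,237),(231,192)],.010)*1000
print(q.round(1).tolist(),q.mean(0));a=(q[1]+q[2]-q[0]-q[3])/2;print(np.hypot(*a),np.degrees(np.arctan2(a[1],a[0])))
g=c["img"].max(2)
for t in(55,70): meas(c,cv2.morphologyEx(win(g<t,72,162,135,215).astype(np.uint8),cv2.MORPH_OPEN,np.ones((3,3))),.005,"small")
togo(423,217,150,-18)
E
```

```text
[[591.3, 236.9], [736.4, 136.4], [681.4, 56.7], [536.9, 160.8]] [636.53046345 147.68343912]
177.28905261251882 -35.23125174801378
small ctr 420.4 214.9 [56.9 56.3] ang 61.6 circ 420.3 215.0 57.5
small ctr 420.4 214.7 [56.7 57.1] ang 71.9 circ 420.2 214.9 58.0
pos [0.6444 0.1508 0.0593] yaw -18.12 q [0.16 0.76 1.46 0.   0.92 0.48]
shift [-0.015  -0.5775 -0.2267] turn -0.001
```

Call:
step_arm --pt "0 0 -0.04 0 0 0" --pt "0 0 -0.08 0 0 0" --pt "0 0 -0.08 0 0 0" --pt "-0.004 -0.06 0 0 0 0" --pt "-0.004 -0.12 0 0 0 0" --pt "-0.004 -0.12 0 0 0 0" --pt "-0.004 -0.12 0 0 0 0" --pt "-0.002 -0.1 0 0 0 0" --pt "0 -0.061 0 0 0 0" --pt "0 0 0 0 0 0"

```text
t: 21.8
tool_pos: [0.4203, 0.2167, 0.14]
eef_rot: [0.809, 0.588, 0.0, 0.0]
contact_force: [0.4, -0.7, -3.0]
width: 0.514
grasp_force: 30.0
```

Call:
step_arm --pt "0 0 0 0 0 0"

```text
t: 21.92
tool_pos: [0.4221, 0.2163, 0.1398]
eef_rot: [0.81, 0.587, 0.001, 0.0]
contact_force: [-0.5, -0.3, -3.5]
width: 0.514
grasp_force: 30.0
```

```bash
python3 - <<'E'
from h import *
c=grab("wrist");save(c,"pics/w7.png");np.save("w7.npy",c,allow_pickle=True)
togo(421.3,216,60,-18)
E
```

```text
pos [0.4222 0.2162 0.1396] yaw -18.14 q [ 0.38  0.36  1.94 -0.    0.84  0.69]
shift [-0.0013 -0.0022  0.1991] turn -0.0012
```

View pics/w7.png

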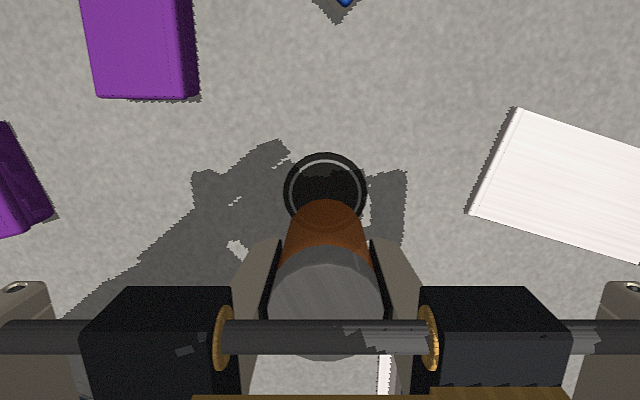

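The jar is held above the small mat, which spans columns 284–367 with its top edge at row 152.

```bash
python3 - <<'E'
from h import *
c=np.load("w7.npy",allow_pickle=True).item()
q=ray(c,[(283.5,191),(367.5,191),(325,152)],.005)*1000
d=np.array([.311,.9504]);print(q.round(1).tolist(),(q[0]+q[1])/2,q[2]-37*d)
E
```

```text
[[388.3, 229.0], [457.5, 206.3], [433.1, 250.1]] [422.90351263 217.62739746] [421.57288161 214.90970447]
```

Target (422,216) is confirmed, so I lower by 80 mm.

Call:
step_arm --pt "0 0 0.06 0 0 0" --pt "0 0 0.07 0 0 0" --pt "0 0 0.04 0 0 0" --pt "0 0 0.02 0 0 0" --pt "0 0 0.01 0 0 0" --pt "0 0 0.003 0 0 0" --pt "0 0 0 0 0 0" --pt "0 0 0 0 0 0"

```text
t: 22.98
tool_pos: [0.4217, 0.2164, 0.0592]
eef_rot: [0.81, 0.587, 0.0, 0.0]
contact_force: [-2.2, -2.1, 7.3]
width: 0.513
grasp_force: 30.0
```

Call:
step_arm --pt "0 0 0 0 0 0" --pt "0 0 0 0 0 0" --pt "0 0 0 0 0 0" --pt "0 0 0 0 0 0" --pt "0 0 0 0 0 0" --hand -1

```text
t: 23.6
tool_pos: [0.4213, 0.2163, 0.058]
eef_rot: [0.81, 0.587, -0.0, -0.0]
contact_force: [-0.9, 0.1, -0.0]
width: 0.98
grasp_force: 0.0
```

Call:
step_arm --pt "0 0 -0.06 0 0 0" --pt "0 0 -0.1 0 0 0" --pt "0 0 -0.1 0 0 0" --pt "0 0 -0.1 0 0 0.07" --pt "0 0 -0.04 0 0 0.08" --pt "0 0 0 0 0 0.08" --pt "0 0 0 0 0 0.07" --pt "0 0 0 0 0 0.062" --pt "0 0 0 0 0 0" --pt "0 0 0 0 0 0"

```text
t: 24.85
tool_pos: [0.4212, 0.2163, 0.218]
eef_rot: [0.969, 0.247, -0.0, 0.0]
contact_force: [0.3, -0.1, -0.1]
width: 0.999
grasp_force: 0.0
```

```bash
python3 - <<'E'
from h import *
togo(522,403,220,-61.5)
E
```

```text
pos [0.4212 0.2163 0.218 ] yaw -61.4 q [ 0.38  0.24  1.87 -0.    1.03  1.45]
shift [ 0.4446 -0.2893 -0.0051] turn 0.0009
```

Call:
step_arm --pt "0.05 -0.03 0 0 0 0" --pt "0.09 -0.06 0 0 0 0" --pt "0.1 -0.065 0 0 0 0" --pt "0.1 -0.065 0 0 0 0" --pt "0.07 -0.045 0 0 0 0" --pt "0.035 -0.024 0 0 0 0" --pt "0 0 0 0 0 0" --pt "0 0 0 0 0 0"

```text
t: 25.85
tool_pos: [0.5224, 0.4021, 0.2179]
eef_rot: [0.969, 0.246, -0.0, 0.0]
contact_force: [-0.0, 0.0, 0.3]
width: 1.002
grasp_force: 0.0
```

```bash
python3 - <<'E'
from h import *
c=grab("wrist")
P=cloud(c);z=P[:,:,2];b=(240,410,60,290)
m=win((abs(z-.046)<.007),*b);n,l,st,_=cv2.connectedComponentsWithStats(m.astype(np.uint8));print(st[1:][st[1:,4]>200])
i=1+np.argmax(st[1:,4]);meas(c,l==i,.046,"long")
togo(522,403,29,-61.5)
E
```

```text
[[ 288  107   72  139 9317]]
long ctr 522.9 403.1 [138.4  65.4] ang 28.7 circ 522.7 402.5 151.1
pos [0.5225 0.402  0.2181] yaw -61.54 q [ 0.59  0.57  1.37 -0.    1.2   1.66]
shift [ 3.000e-04 -2.700e-03  4.727e-01] turn -0.0004
```

Call:
step_arm --pt "0.002 -0.002 0.06 0 0 0" --pt "0 0 0.1 0 0 0" --pt "0 0 0.1 0 0 0" --pt "0 0 0.1 0 0 0" --pt "0 0 0.07 0 0 0" --pt "0 0 0.03 0 0 0" --pt "0 0 0 0 0 0"

```text
t: 26.78
tool_pos: [0.5231, 0.4035, 0.0342]
eef_rot: [0.969, 0.246, -0.0, 0.0]
contact_force: [-0.2, 0.5, 0.7]
width: 1.004
grasp_force: 0.0
```

Call:
step_arm --pt "0 0 0 0 0 0" --pt "0 0 0 0 0 0" --pt "0 0 0 0 0 0" --pt "0 0 0 0 0 0" --pt "0 0 0 0 0 0" --pt "0 0 0 0 0 0" --hand 1

```text
t: 27.52
tool_pos: [0.5232, 0.4039, 0.0346]
eef_rot: [0.969, 0.246, 0.0, -0.0]
contact_force: [-1.8, -1.1, 6.0]
width: 0.708
grasp_force: 30.0
```

Call:
step_arm --pt "0 0 -0.03 0 0 0" --pt "0 0 -0.06 0 0 0" --pt "0 0 -0.08 0 0 0" --pt "0 0 -0.08 0 0 0" --pt "0 0 -0.08 0 0 0" --pt "0 0 -0.03 0 0 0" --pt "0 0 0 0 0 0"

```text
t: 28.4
tool_pos: [0.523, 0.4038, 0.1781]
eef_rot: [0.969, 0.246, 0.0, -0.0]
contact_force: [-0.5, -0.5, -3.5]
width: 0.707
grasp_force: 30.0
```

Call:
step_arm --pt "0 0 0 0 0 0.066" --pt "0 0 0 0 0 0.066" --pt "0 0 0 0 0 0.066" --pt "0 0 0 0 0 0.066" --pt "0 0 0 0 0 0.066" --pt "0 0 0 0 0 0.067" --pt "0 0 0 0 0 0.067" --pt "0 0 0 0 0 0.067" --pt "0 0 0 0 0 0" --pt "0 0 0 0 0 0"

```text
t: 29.65
tool_pos: [0.5228, 0.4036, 0.1771]
eef_rot: [0.953, -0.302, -0.0, 0.001]
contact_force: [-0.5, 0.0, -2.9]
width: 0.708
grasp_force: 30.0
```

```bash
python3 - <<'E'
from h import *
togo(637.3,147.7,178,-125.2)
s=grab("scene");hs=cv2.cvtColor(s["img"],cv2.COLOR_RGB2HSV);g=cv2.cvtColor(s["img"],cv2.COLOR_RGB2GRAY)
for t in(165,180): meas(s,win((g>t)&(hs[:,:,1]<60),345,425,245,325),.007,"ltray")
E
```

```text
pos [0.5228 0.4036 0.1771] yaw -125.11 q [ 0.59  0.62  1.4  -0.    1.12  2.77]
shift [ 0.6022  0.3587 -0.002 ] turn 0.0008
ltray ctr 638.0 147.7 [ 93.8 169.1] ang 54.7 circ 638.6 147.6 191.2
ltray ctr 638.1 147.3 [ 93.  168.6] ang 54.7 circ 638.6 147.6 191.2
```

Call:
step_arm --pt "0.03 0.04 0 0 0 0" --pt "0.06 0.07 0 0 0 0" --pt "0.06 0.08 0 0 0 0" --pt "0.06 0.08 0 0 0 0" --pt "0.06 0.06 0 0 0 0" --pt "0.03 0.028 0 0 0 0" --pt "0 0 0 0 0 0" --pt "0 0 0 0 0 0"

```text
t: 30.7
tool_pos: [0.5382, 0.2184, 0.178]
eef_rot: [0.953, -0.303, -0.0, -0.0]
contact_force: [-0.0, 0.4, -2.5]
width: 0.709
grasp_force: 30.0
```

```bash
python3 - <<'E'
from h import *
c=grab("wrist");save(c,"pics/w8.png");np.save("w8.npy",c,allow_pickle=True)
togo(637.5,147.7,178,-125.2)
E
```

```text
pos [0.5381 0.2185 0.178 ] yaw -125.22 q [0.31 0.48 1.63 0.   1.03 2.49]
shift [ 0.305   0.0014 -0.    ] turn -0.0002
```

View pics/w8.png

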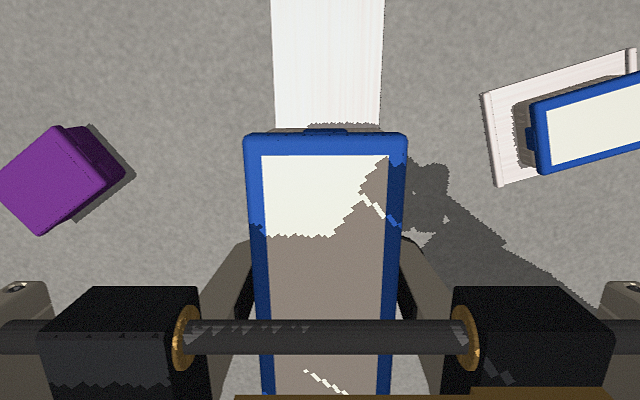

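The long box lies parallel to the long tray, whose edges run at columns 272–384, centred ahead of the box.

Call:
step_arm --pt "0.05 0 0 0 0 0" --pt "0.1 0 0 0 0 0" --pt "0.1 0.001 0 0 0 0" --pt "0.055 0 0.02 0 0 0" --pt "0 0 0.1 0 0 0" --pt "0 0 0.1 0 0 0" --pt "0 0 0.07 0 0 0" --pt "0 0 0.03 0 0 0" --pt "0 0 0 0 0 0" --pt "0 0 0 0 0 0"

```text
t: 32.0
tool_pos: [0.6384, 0.147, 0.0513]
eef_rot: [0.953, -0.303, 0.001, -0.0]
contact_force: [-0.4, -0.8, -2.9]
width: 0.709
grasp_force: 30.0
```

```bash
python3 - <<'E'
from h import *
togo(637.5,147.7,39.5,-125.2)
E
```

```text
pos [0.6384 0.147  0.0513] yaw -125.27 q [0.16 0.77 1.48 0.   0.89 2.34]
shift [-0.0028 -0.      0.0294] turn -0.0006
```

Call:
step_arm --pt "0 0 0.015 0 0 0" --pt "0 0 0.01 0 0 0" --pt "0 0 0.005 0 0 0" --pt "0 0 0.001 0 0 0" --pt "0 0 0 0 0 0" --pt "0 0 0 0 0 0"

```text
t: 32.75
tool_pos: [0.6377, 0.1468, 0.0395]
eef_rot: [0.953, -0.303, 0.0, 0.0]
contact_force: [-8.8, -1.0, 17.5]
width: 0.709
grasp_force: 30.0
```

Call:
step_arm --pt "0 0 0 0 0 0" --pt "0 0 0 0 0 0" --pt "0 0 0 0 0 0" --pt "0 0 0 0 0 0" --pt "0 0 0 0 0 0" --hand -1

```text
t: 33.38
tool_pos: [0.6377, 0.1468, 0.0376]
eef_rot: [0.953, -0.303, -0.0, 0.0]
contact_force: [-0.3, 0.3, 0.3]
width: 1.003
grasp_force: 0.0
```

Call:
step_arm --pt "0 0 -0.06 0 0 0" --pt "0 0 -0.1 0 0 0" --pt "0 0 -0.1 0 0 0" --pt "0 0 -0.1 0 0 0" --pt "0 0 -0.1 0 0 0" --pt "0 0 -0.1 0 0 0" --pt "0 0 0 0 0 0"

```text
t: 34.25
tool_pos: [0.6388, 0.147, 0.265]
eef_rot: [0.953, -0.303, 0.003, -0.001]
contact_force: [-0.6, -0.7, 0.2]
width: 0.999
grasp_force: 0.0
```

```bash
python3 - <<'E'
from h import *
c=grab("wrist");np.save("w9.npy",c,allow_pickle=True);save(c,"pics/w9.png")
P=cloud(c);z=P[:,:,2];m=win(abs(z-.051)<.007,230,420,60,300);n,l,st,_=cv2.connectedComponentsWithStats(m.astype(np.uint8));i=1+np.argmax(st[1:,4]);meas(c,l==i,.051,"long")
s=grab("scene");save(s,"pics/s9.png");np.save("s9.npy",s,allow_pickle=True)
P=cloud(s);z=P[:,:,2]
for nm,h,b in(("tub",.051,(235,310,240,320)),("jar",.087,(375,420,170,240)),("short",.047,(295,360,190,260))):
    m=win(abs(z-h)<.007,*b);meas(s,m,h,nm)
for nm,b in(("eggs",(140,205,235,290)),("carton",(225,270,185,245))):
    p=(P[win((z>.02)&(z<.13),*b)][:,:2]*1000).astype(np.float32);print(nm,cv2.minAreaRect(p))
E
```

```text
long ctr 637.1 145.8 [ 65.5 139. ] ang 54.9 circ 636.5 146.2 151.0
tub ctr 639.8 -150.5 [54.8 56.8] ang 86.0 circ 640.3 -150.7 59.5
jar ctr 436.2 204.7 [42.7 18.3] ang 49.4 circ 431.7 208.5 42.8
short ctr 462.8 8.4 [91.4 68.3] ang 71.9 circ 461.5 9.0 109.4
eggs ((532.84326171875, -406.12982177734375), (100.35289001464844, 103.8246841430664), 85.59086608886719)
carton ((405.78936767578125, -209.86972045898438), (62.06585693359375, 60.98366165161133), 67.90364837646484)
```

View pics/w9.png

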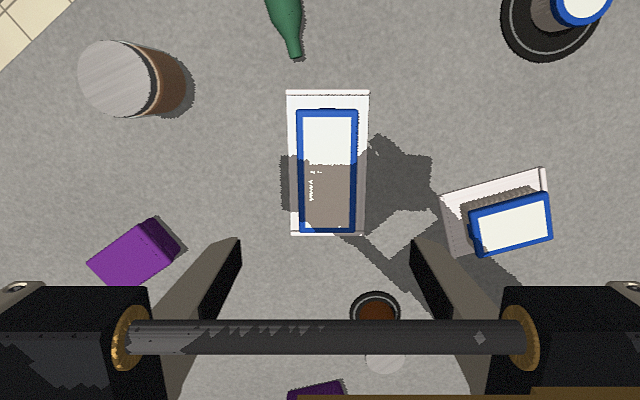

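View pics/s9.png

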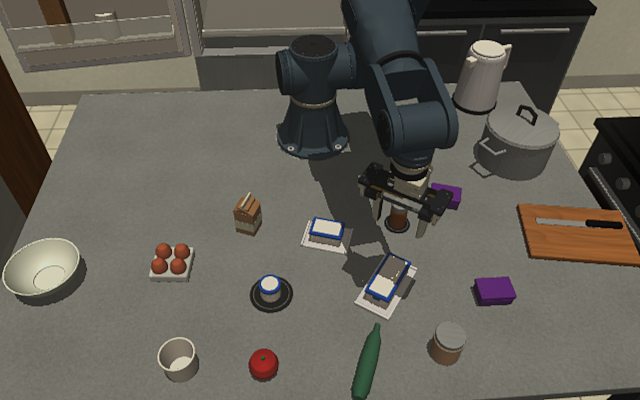

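The wrist view shows the long box (328,170) in the long tray between lips at rows 92 and 235. The scene view shows all four in place, with the eggs and carton unmoved. One last check of the long tray's centre in the same view.

```bash
python3 - <<'E'
from h import *
c=np.load("w9.npy",allow_pickle=True).item()
q=ray(c,[(286,90),(370,91),(364.5,237),(290.5,235.5)],.010)*1000
print(q.mean(0))
b=(ray(c,[(296.5,110),(358.5,110),(355,232),(300,232)],.051)*1000);print(b.mean(0))
E
```

```text
[633.93581273 146.8126762 ]
[635.97806055 145.93253171]
```

```bash
python3 -c "
from workcell import *
print(close_job())"
```

```text
the job is handed in; nothing more can be done
None
```

The job is handed in at about 34 s: the tub, short box, long box and jar were set upright in their places, about 2 mm off centre where I could measure. The last look caught the jar only partly because the arm hid it, but it was set down at the small mat's measured centre. The eggs and carton hadn't moved, and everything is let go.

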